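# Lock the battery cover of the star's display plinth

### The job

Three lit display plinths stand on the tinsmith's stall. Lock the battery cover of the one that carries the small tin star: turn its raised orange slotted stud a quarter turn clockwise (seen from above) and press it so that it drops fully home into its catch, then let go. Leave the other two plinths, with the octagonal mirror and the little tin tree, alone: their batteries are not in yet.

Things in the scene. Friction and masses are not known exactly. Their poses are not given: they have to be found in the camera images.
- star_stud (a point): Grip point on the raised orange stud of the plinth with the tilted five-pointed tin star: a wing 40 mm long, 16 thick, 30 tall, a coin slot along its top. On the upright turning axis, 10 mm below the wing's top, 20 above its underside; 0.104 m over the table raised, 0.095 m home. x along the wing, y across its thickness, z up; turns and sinks with the stud. About 5 N presses it down; it stays down.
- star_turn (a joint): Its turn in rad, clockwise from above: 0 wing along the plinth's length, 1.57 along the catch's slot (across the plinth), stop at 1.70; starts at 0.15 to 0.55; friction 0.05 N m. A 44 mm cross-pin under the wing rides on the catch, two dark steel blocks (50 mm square overall, top 66 mm over the table, slot 16 mm between); it drops 9 mm only within about 12 degrees of 1.57.
- mirror_plinth: Bystander to leave alone: plinth with the small tilted octagonal mirror. All three plinths are fixed, 220 x 160 x 50 mm, dark with a white top, each with a raised orange stud. Origin: centre of its underside, on the table; x along its length, away from the robot; stud at x = -55 mm, ornament at x = +65 mm, up to 76 mm tall above the plinth's top.
- tree_plinth: Bystander to leave alone: plinth with the little three-tiered tin tree; same build, origin and axes as the mirror's plinth, with a raised orange stud of its own.

How it is judged (in metres and radians):
At the end, for the whole second after the job is handed in: The star plinth's stud is turned to its catch (star_turn over 1.25 rad) and has dropped home (its grip point less than 98 mm above the table; home is 95 mm), and stays there when let go (value of joint star_turn above 1.25 rad and height (world z) of star_stud below 0.098 m); the robot touches nothing.
It fails at once if the mirror's plinth or its stud is pressed or knocked (more than 2 N) (contact force between any of the fingers, the arm and mirror_plinth above 2 N).
It fails at once if the tree's plinth or its stud is pressed or knocked (more than 2 N) (contact force between any of the fingers, the arm and tree_plinth above 2 N).
It also fails if it takes over 32 s, if anything falls off the work surface, if the arm or the gripper's body presses on something with over 40 N, if the wrist force passes 120 N, or if a joint passes its speed limit or range.

### The arm

A 6-joint arm with a two-finger parallel gripper is mounted at the origin on the work surface. World frame = base frame: x ahead of the robot, y to its left, z up, the work surface at z = 0. Lengths are in mm, angles in rad, forces in N, time in s.
With the tool pointing down it reaches from about 350 to 875 mm from the base axis. Payload 4.2 kg.
Tool frame: the origin (TCP) lies midway between the tips of the shut fingers; the grasp point (between the pads) lies 19 mm behind it; x points along the fingers, z is the direction in which the jaws open and shut, and the axes are right-handed (so a half turn about x gives the same grasp; the last joint's range is limited). The gripper opens to 85 mm and grips with 20 to 120 N. Pads are 22 mm wide; open, the fingers measure 114 mm over their backs; the gripper's body (76 mm by 85 mm) begins 54 mm behind the grasp point. The pads swing forward as they close: fully open they stand 13 mm farther back than shut.
Start: joints at [-0.862, 0.385, 0.008, 0, -1.194, -0.259], TCP at [271.753, -562.805, 231.312] pointing down, gripper open.
Joint ranges: [-3.14, 3.14], [-1.21, 2.06], [-1.07, 1.41], [-3.16, 2.05], [-2.99, -0.16], [-3.1, 3.1]. Speed limits (rad/s): [2.79, 2.79, 3.14, 3.14, 3.14, 3.14].

### API

Orientations are given as a unit quaternion [w, x, y, z].
In Python, from bench import arm gives the robot as it stands.
- The arm moves only by the tool drive_tool, never from a script. Its argument "commands" is a list of rows, each a list of 3 entries, a list of its own where there are three numbers: the shift along the tool's x, y, z in units of 40 mm (1.0 is 40 mm), then the turn, a rotation vector about the tool's x, y, z in units of 6 degrees (1.0 is 6 degrees), then the opening in per cent of the stroke, from 0 (shut) to 100 (fully open). In form: [[[x, y, z], [ax, ay, az], grip], ...]. A call has 1 to 5 rows; each row is the pose to reach, as a shift and turn from the pose commanded when the call began, along the tool's axes at that moment; what a row does not reach only later rows make up. A row lasts 1/10 s, in which the tool goes at most 50 mm and 8.59 degrees, less where a joint would pass 70% of its speed; a pose out of reach is approached as far as the arm can. A call with a gripper value outside its range is refused whole. The fingers move at their own pace and stop on an object; "squeeze" is the grip in N (left out, the last holds). Time passes only in rows, so rows that repeat a pose let the fingers close. It gives the time, the measured TCP pose, the force and the opening at its end, in the units of the state.
- arm.sense(): the state, without advancing time (a new reading comes with each control period).
- arm.capture(name): name is "side" or "top" or "wrist"; returns (picture, depth): 480x640x3 uint8, blue, green, red; 480x640 float32, mm along the optical axis (not along the pixel's ray), 0 where there is no reading.
- arm.get_calibration(name): a dict with "fx", "fy", "cx", "cy" (pixels), "k1" (the pictures are not rectified: a ray, as slopes to the right and down, at radius r is drawn at 1 + k1 r^2 times it, then the intrinsics apply), "R" (3x3) and "t" (3): a world point X has camera coordinates R X + t. Camera axes: x right, y down, z forward; pixel columns grow to the right and rows downward; lengths in mm; the calibration is good to about 2 mm. A picture is of the moment at which its call begins: read the wrist's pose just before it. get_calibration takes no time and is no camera call; for the wrist camera it gives the pose at the moment of the call.
- arm.hand_in(): hands the job in, once; it reports no verdict.
Trained networks look in the newest picture that a camera, given by its name, has taken for a name from the list of things; names that differ only in an ending like _2 or _b are one class to them, and where a whole thing is asked for, a point or a joint stands for the part that bears it (a point fixed in the world has none). Each returns a list of dicts, best first, with "p" (0 to 1); they miss things now and then, are a little off and sometimes report something else, mostly with a low value. They report only what shows in the picture. A call takes as long as a camera call.
- arm.boxes_of(camera, target): "uv" ([column, row] in pixels, amid what is visible of it).
The state is a dict: "time": time; "joint_pos": joint angles; "qd": joint speeds; "joint_efforts": joint torques, N m; "tcp_pos": TCP position; "tool_rot": TCP orientation; "force": force on the tool from outside, world axes, zero at the start; "wrist_torque": the same for the moment, N m; "width": finger opening in mm.
Only numpy, scipy, OpenCV 4.12 (cv2) and the standard library are available. Lean on these libraries where they do the work, as an engineer would, in place of code of your own. Each camera call takes 0.05 s, during which the arm holds its last target.

## Working session

There is one attempt and no reset: what is moved stays moved. The work goes in short steps, Python scripts to look and compute and a tool call to move; the robot and the scene stay as the last step left them, time stands still between calls to the robot, and variables do not carry over. Pictures are saved under pics/ and viewed, and the job is handed in when it is done.

Besides the shell and the picture viewer there is one more tool, called after "Call:" as a command line: name --argument value ..., lists and objects as JSON in quotes. drive_tool: Moves the arm, as the interface text tells. Its arguments: {"type":"object","properties":{"commands":{"type":"array","items":{"type":"array"}},"squeeze":{"type":"number"}},"required":["commands"]}

```bash
ls; mkdir -p pics
python3 - <<'E'
from bench import arm
import cv2
print(arm.sense())
for n in ["side","top","wrist"]:
    im,d=arm.capture(n); cv2.imwrite(f"pics/{n}0.png",im)
    import numpy as np; np.save(f"pics/{n}0.npy",d)
    for t in ["star_stud","mirror_plinth","tree_plinth"]:
        print(n,t,arm.boxes_of(n,t))
    c=arm.get_calibration(n);print(c)
E
```

```text
pics
{'time': 0.0, 'joint_pos': array([-8.62363426e-01,  3.85596170e-01,  6.60999031e-03, -5.36165544e-04,
       -1.19396432e+00, -2.58625850e-01]), 'qd': array([ 1.71332502e-03,  8.63190268e-04,  1.64566882e-03,  1.19261750e-03,
        7.55670553e-06, -5.30687657e-05]), 'joint_efforts': array([-6.39956779e-04, -3.92288160e+01,  1.88399255e+01,  4.18644816e+00,
       -4.77727008e-03, -1.66241762e-05]), 'tcp_pos': array([ 271.53254732, -562.28644429,  230.18594082]), 'tool_rot': array([ 0.37635532, -0.59820162,  0.37556601,  0.59955122]), 'force': array([0.12531776, 0.31544726, 0.91003645]), 'wrist_torque': array([-0.01691051,  0.01940684, -0.01447908]), 'width': 85.5012643431609}
side star_stud [{'uv': [328.3, 353.6], 'p': 0.96}]
side mirror_plinth [{'uv': [316.9, 269.3], 'p': 0.82}]
side tree_plinth [{'uv': [348.4, 185.5], 'p': 0.82}]
{'fx': 581.704546110919, 'fy': 581.704546110919, 'cx': 326.3428151483096, 'cy': 239.11633990555038, 'k1': -0.028943527306873728, 'R': array([[-0.94430478, -0.32906429, -0.00227605],
       [-0.22800079,  0.65924229, -0.71653   ],
       [ 0.2372849 
[... 356 characters left out ...]
6, 'cy': 245.1574951790807, 'k1': -0.03757831190109468, 'R': array([[ 0.00500856, -0.99971545, -0.02332229],
       [-0.99847086, -0.00371561, -0.05515557],
       [ 0.05505322,  0.02356288, -0.99820536]]), 't': array([ -8.0405719 , 582.86262359, 851.58725055])}
wrist star_stud []
wrist mirror_plinth []
wrist tree_plinth []
{'fx': 369.99136845716725, 'fy': 369.99136845716725, 'cx': 324.33206668987384, 'cy': 238.39475385037676, 'k1': 0.02177072404477647, 'R': array([[-4.34085850e-01,  9.00871115e-01, -8.41835043e-04],
       [ 8.67451543e-01,  4.18234388e-01,  2.69458378e-01],
       [ 2.43099354e-01,  1.16237818e-01, -9.63011668e-01]]), 't': array([626.49062181, -33.71941232, 377.11175378])}
```

View pics/side0.png

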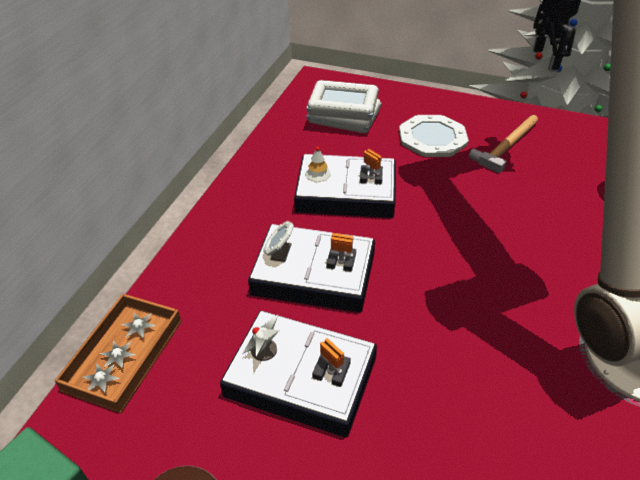

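View pics/top0.png

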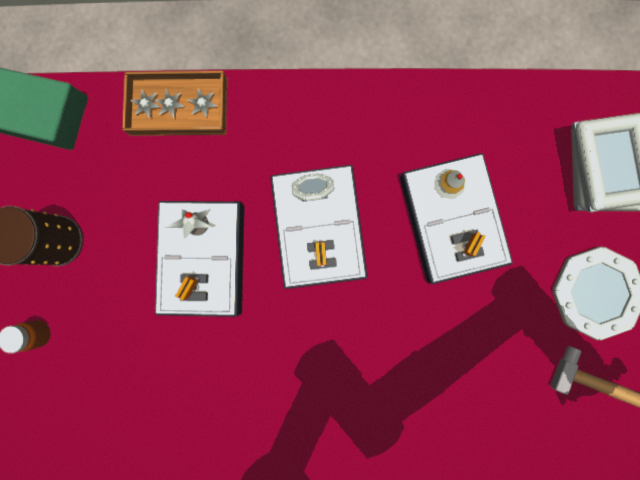

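The side view shows the star plinth nearest the camera, with its orange stud at about (331,354). In the top view it is the left plinth, stud at about (187,288), wing tilted clockwise. The mirror and tree plinths are further along. Next I measure them from depth.

```bash
cat > h.py <<'E'
import numpy as np, cv2
def cloud(c,d,mask):
    v,u=np.nonzero(mask&(d>0)); z=d[v,u]
    K=np.array([[c['fx'],0,c['cx']],[0,c['fy'],c['cy']],[0,0,1.]])
    n=cv2.undistortPoints(np.stack([u,v],1).astype(float).reshape(-1,1,2),K,np.array([c['k1'],0,0,0,0.]))[:,0]
    P=np.c_[n*z[:,None],z]
    return (P-c['t'])@c['R'],u,v
def orange(im):
    h=cv2.cvtColor(im,cv2.COLOR_BGR2HSV)
    return (h[...,0]>7)&(h[...,0]<24)&(h[...,1]>180)&(h[...,2]>90)
E
python3 - <<'E'
from bench import arm
from h import *
for n,wins in [("top",{"star":(150,195,245,320),"mir":(265,160,370,290),"tree":(395,150,515,285)}),("side",{"star":(215,305,380,435),"mir":(245,215,380,312),"tree":(290,140,400,220)})]:
    im=cv2.imread(f"pics/{n}0.png"); d=np.load(f"pics/{n}0.npy"); c=arm.get_calibration(n)
    for k,(a,b,e,f) in wins.items():
        w=np.zeros(d.shape,bool); w[b:f,a:e]=1
        P,u,v=cloud(c,d,w)
        m=(P[:,2]>44)&(P[:,2]<58)
        r=cv2.minAreaRect(P[m,:2].astype(np.float32))
        print(n,k,"plinth",r, "z",np.median(P[m,2]), m.sum(), cv2.boxPoints(r).round().tolist())
        P,u,v=cloud(c,d,w&orange(im))
        t=P[:,2]>np.percentile(P[:,2],95)-6
        r=cv2.minAreaRect(P[t,:2].astype(np.float32))
        print("  orange",len(P),t.sum(),P[t].mean(0),"zmax",np.percentile(P[:,2],[5,50,95]),r, u.mean(),v.mean())
E
```

```text
top star plinth ((556.631103515625, 237.69183349609375), (158.35838317871094, 217.18328857421875), 89.6117935180664) z 48.6841759792703 7709 [[448.0, 159.0], [665.0, 158.0], [666.0, 316.0], [449.0, 318.0]]
  orange 223 133 [501.95507482 237.65216465 112.41020407] zmax [ 91.78459437 110.6702431  114.51251631] ((501.1539306640625, 238.28118896484375), (14.658041954040527, 37.733009338378906), 63.02997970581055) 186.46636771300447 287.78026905829597
top mir plinth ((617.3282470703125, 7.6930999755859375), (218.15130615234375, 158.8332977294922), 7.600308895111084) z 48.78849254795185 7739 [[499.0, 72.0], [520.0, -85.0], [736.0, -57.0], [715.0, 101.0]]
  orange 137 136 [563.74061316   0.81671147 112.82452376] zmax [110.3886273  112.73991153 115.15488808] ((563.9152221679688, 0.7845087051391602), (37.840946197509766, 14.758066177368164), 4.432631969451904) 320.35766423357666 253.13868613138686
top tree plinth ((634.2970581054688, -254.827880859375), (219.589111328125, 159.20057678222656), 14.437856674194336) z 49.07412156641488 8096 [[508.0, -205.0], [548.0, -359.0], [760.0, -305.0], [721
[... 900 characters left out ...]
]]
  orange 258 143 [562.38752045   3.4461548  111.44447631] zmax [ 90.10774293 108.94161551 113.79864235] ((562.1792602539062, 3.0647497177124023), (39.671913146972656, 19.872182846069336), 0.9449689388275146) 341.7674418604651 241.37596899224806
side tree plinth ((632.96826171875, -251.655517578125), (217.5751495361328, 160.08154296875), 13.718555450439453) z 48.13324908021146 3261 [[508.0, -200.0], [546.0, -355.0], [758.0, -304.0], [720.0, -148.0]]
  orange 157 95 [ 579.57179629 -265.53735209  111.70131545] zmax [  0.98408389 110.10529666 114.09049278] ((579.5578002929688, -266.5537414550781), (18.31448745727539, 41.74432373046875), 59.041831970214844) 371.8089171974522 156.77070063694268
```

```bash
cat >> h.py <<'E'
from scipy.spatial.transform import Rotation as Rn
def RT(s):
    w,x,y,z=s['tool_rot']; return Rn.from_quat([x,y,z,w])
def plan(s,pos,jaw):
    """shift and turn (command units) to pos, tool down, jaw axis heading jaw (deg)"""
    R=RT(s); a=np.radians(jaw); z=np.array([np.cos(a),np.sin(a),0]);x=np.array([0,0,-1.]);y=np.cross(z,x)
    T=Rn.from_matrix(np.stack([x,y,z],1))
    M=R.as_matrix(); print("jaw now",np.degrees(np.arctan2(M[1,2],M[0,2])),"tcp",s['tcp_pos'].round(1))
    print("shift",(R.inv().apply(np.array(pos)-s['tcp_pos'])/40).round(3),"turn",((R.inv()*T).as_rotvec(degrees=True)/6).round(2))
E
python3 - <<'E'
from bench import arm
from h import *
s=arm.sense(); print(RT(s).as_matrix().round(3))
for j in (63,-117): plan(s,(501,239.5,190),j)
E
```

```text
[[ 0.    -0.901 -0.435]
 [ 0.    -0.435  0.901]
 [-1.    -0.     0.   ]]
jaw now 115.77093042060427 tcp [ 271.8 -562.8  231.3]
shift [  1.034 -13.881  15.57 ] turn [8.8 0.  0. ]
jaw now 115.77093042060427 tcp [ 271.8 -562.8  231.3]
shift [  1.034 -13.881  15.57 ] turn [-21.2  -0.    0. ]
```

Call:
drive_tool --commands '[[[1.0,-13.9,15.6],[-21.2,0,0],100],[[1.0,-13.9,15.6],[-21.2,0,0],100],[[1.0,-13.9,15.6],[-21.2,0,0],100],[[1.0,-13.9,15.6],[-21.2,0,0],100],[[1.0,-13.9,15.6],[-21.2,0,0],100]]' --squeeze 50

```text
time: 1.1
tcp_pos: [340.5, -321.0, 219.5]
tool_rot: [-0.128, 0.696, -0.129, -0.695]
force: [0.9, 0.1, 0.9]
width: 85.4
```

Run:
```python
from bench import arm
from h import *
s=arm.sense(); print(s['time'],s['joint_pos'].round(2)); plan(s,(501,239.5,190),-117)
```

```text
1.1 [-0.41  0.12 -0.38  0.   -1.07  0.04]
jaw now 159.06876214803938 tcp [ 340.5 -321.   219.5]
shift [  0.735 -14.522   1.258] turn [-1.399e+01 -1.000e-02 -1.000e-02]
```

Call:
drive_tool --commands '[[[0.7,-14.5,1.3],[-14,0,0],100],[[0.7,-14.5,1.3],[-14,0,0],100],[[0.7,-14.5,1.3],[-14,0,0],100],[[0.7,-14.5,1.3],[-14,0,0],100],[[0.7,-14.5,1.3],[-14,0,0],100]]'

```text
time: 1.6
tcp_pos: [409.9, -80.8, 207.9]
tool_rot: [0.135, 0.695, 0.135, -0.693]
force: [0.5, 0.2, -0.0]
width: 85.3
```

Run:
```python
from bench import arm
from h import *
s=arm.sense(); print(s['time'],s['joint_pos'].round(2)); plan(s,(501,239.5,190),-117)
```

```text
1.6 [ 0.2   0.04 -0.5   0.   -1.02  0.19]
jaw now -157.91516477226872 tcp [409.9 -80.8 207.9]
shift [ 0.452 -6.564 -5.12 ] turn [-6.82 -0.01 -0.01]
```

Call:
drive_tool --commands '[[[0.45,-6.56,-5.12],[-6.8,0,0],100],[[0.45,-6.56,-5.12],[-6.8,0,0],100],[[0.45,-6.56,-5.12],[-6.8,0,0],100],[[0.45,-6.56,-5.12],[-6.8,0,0],100],[[0.45,-6.56,-5.12],[-6.8,0,0],100]]'

```text
time: 2.1
tcp_pos: [479.8, 159.1, 194.2]
tool_rot: [0.369, 0.604, 0.369, -0.603]
force: [0.8, -0.4, -0.2]
width: 85.2
```

Run:
```python
from bench import arm
from h import *
s=arm.sense(); print(s['time'],s['joint_pos'].round(2)); plan(s,(501,239.5,190),-117)
```

```text
2.1 [ 0.64  0.21 -0.34  0.   -1.02  0.46]
jaw now -117.13792503287391 tcp [479.8 159.1 194.2]
shift [ 0.106 -0.444 -2.03 ] turn [-0.02 -0.01 -0.01]
```

Call:
drive_tool --commands '[[[0.1,-0.44,-2.03],[0,0,0],100],[[0.1,-0.44,-2.03],[0,0,0],100],[[0.1,-0.44,-2.03],[0,0,0],100],[[0.1,-0.44,-2.03],[0,0,0],100]]'

```text
time: 2.5
tcp_pos: [501.1, 237.4, 189.4]
tool_rot: [-0.367, -0.604, -0.367, 0.605]
force: [-0.7, 0.1, -0.2]
width: 85.6
```

Run:
```python
from bench import arm
from h import *
c=arm.get_calibration("wrist")
s=arm.sense(); im,d=arm.capture("wrist"); print(arm.boxes_of("wrist","star_stud"))
cv2.imwrite("pics/wrist1.png",im); np.save("pics/wrist1.npy",d)
P,u,v=cloud(c,d,orange(im))
t=(P[:,2]>105)&(P[:,2]<125)&(np.hypot(P[:,0]-501,P[:,1]-239)<50)
r=cv2.minAreaRect(P[t,:2].astype(np.float32)); print(t.sum(),r,np.percentile(P[t,2],[5,50,95]),u[t].mean(),v[t].mean())
plan(s,(501,239.5,85),-117)
```

```text
[{'uv': [322.6, 245.9], 'p': 0.9}]
371 ((501.7650451660156, 237.65821838378906), (14.84898853302002, 39.01224899291992), 60.588111877441406) [111.95975221 113.02458189 113.96194705] 320.177897574124 258.20485175202157
jaw now -117.42580662286194 tcp [501.1 237.4 189.4]
shift [ 2.609 -0.025 -0.049] turn [-0.07  0.01  0.01]
```

View pics/wrist1.png

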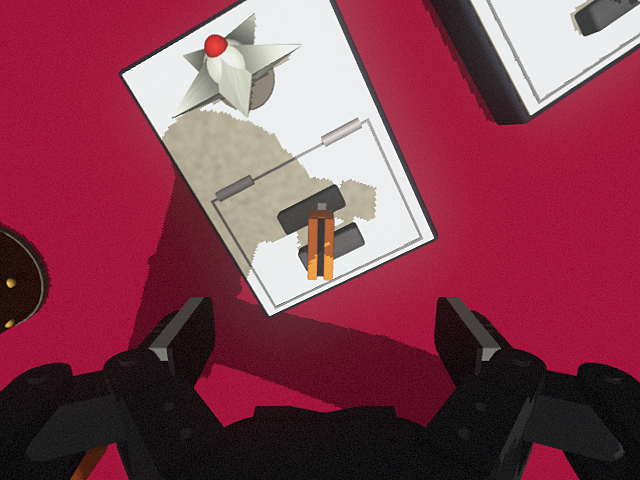

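The wrist view shows the star at (215,60) on this plinth. The orange wing at (320,245) is centred and aligned between the open fingers, so I'm descending.

Call:
drive_tool --commands '[[[1.0,-0.03,-0.04],[0.1,0,0],70],[[1.8,-0.03,-0.04],[0.1,0,0],70],[[2.3,-0.03,-0.04],[0.1,0,0],70],[[2.58,-0.03,-0.04],[0.1,0,0],70],[[2.58,-0.03,-0.04],[0.1,0,0],70]]'

```text
time: 3.1
tcp_pos: [500.5, 237.5, 85.8]
tool_rot: [-0.364, -0.606, -0.363, 0.608]
force: [0.1, -0.3, 1.1]
width: 59.3
```

Run:
```python
from bench import arm
from h import *
s=arm.sense(); print(s['force'],s['width']); plan(s,(501.2,238.8,86),-118)
c=arm.get_calibration("wrist"); im,d=arm.capture("wrist")
cv2.imwrite("pics/wrist2.png",im)
```

```text
[ 0.13247395 -0.27944948  1.14993838] 59.256205130845125
jaw now -118.15743883327431 tcp [500.5 237.5  85.8]
shift [-0.006  0.001 -0.036] turn [-0.03  0.02  0.01]
```

View pics/wrist2.png

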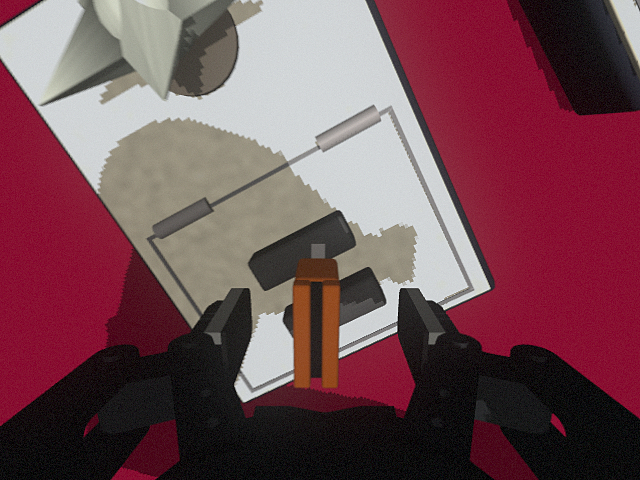

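The wing, at (317,320), stands between the pads, so I close now.

Call:
drive_tool --commands '[[[0,0,-0.03],[0,0,0],0],[[0,0,-0.03],[0,0,0],0],[[0,0,-0.03],[0,0,0],0],[[0,0,-0.03],[0,0,0],0],[[0,0,-0.03],[0,0,0],0]]' --squeeze 50

```text
time: 3.65
tcp_pos: [502.0, 240.2, 87.7]
tool_rot: [0.364, 0.607, 0.364, -0.606]
force: [-2.0, -2.1, 5.7]
width: 15.0
```

Call:
drive_tool --commands '[[[0,0,0],[0,0,0],0],[[0,0,0],[0,0,0],0]]'

```text
time: 3.85
tcp_pos: [502.0, 240.1, 87.7]
tool_rot: [0.364, 0.607, 0.364, -0.606]
force: [-1.2, -0.4, 5.5]
width: 15.4
```

Call:
drive_tool --commands '[[[0,0,0],[1,0,0],0],[[0,0,0],[2,0,0],0],[[0,0,0],[3,0,0],0],[[0,0,0],[4,0,0],0],[[0,0,0],[5,0,0],0]]'

```text
time: 4.35
tcp_pos: [502.1, 240.2, 87.7]
tool_rot: [0.193, 0.681, 0.193, -0.68]
force: [-0.7, -0.9, 5.8]
width: 14.9
```

Call:
drive_tool --commands '[[[0,0,0],[1,0,0],0],[[0,0,0],[2,0,0],0],[[0,0,0],[3,0,0],0],[[0,0,0],[4,0,0],0],[[0,0,0],[5,0,0],0]]'

```text
time: 4.85
tcp_pos: [502.3, 240.3, 87.5]
tool_rot: [0.01, 0.708, 0.011, -0.706]
force: [-0.4, -1.3, 4.7]
width: 14.9
```

Run:
```python
from bench import arm
from h import *
s=arm.sense(); print(s['time'],s['force'],s['wrist_torque'],s['width'],s['joint_pos'].round(2)); plan(s,(501.2,238.8,77),-180.4)
im,d=arm.capture("wrist")
cv2.imwrite("pics/wrist3.png",im)
```

```text
4.85 [-0.3815542  -1.27290502  4.66585623] [-0.34834777  0.02901692  0.03168674] 14.850261560606274 [ 0.74  0.42 -0.35  0.   -0.8  -0.71]
jaw now -178.2865874222622 tcp [502.3 240.3  87.5]
shift [0.263 0.036 0.029] turn [ 0.35 -0.02  0.  ]
```

View pics/wrist3.png

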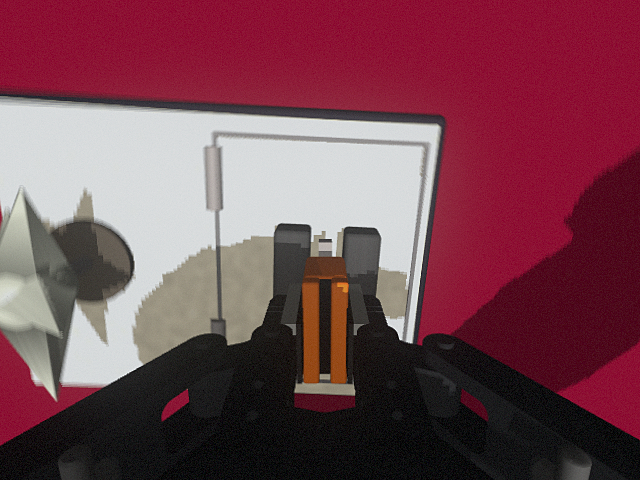

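The wing now lines up with the slot, with the pin at (325,245) between the blocks at (292,250) and (361,250). Next I finish the turn and press.

Call:
drive_tool --commands '[[[0,0,0],[0.3,0,0],0],[[0.08,0,0],[0.3,0,0],0],[[0.16,0,0],[0.3,0,0],0],[[0.24,0,0],[0.3,0,0],0],[[0.3,0,0],[0.3,0,0],0]]'

```text
time: 5.4
tcp_pos: [502.5, 240.3, 78.4]
tool_rot: [0.002, 0.708, 0.002, -0.706]
force: [-10.0, -2.4, 36.6]
width: 15.1
```

Call:
drive_tool --commands '[[[0,0,0],[0,0,0],0],[[0,0,0],[0,0,0],0]]'

```text
time: 5.6
tcp_pos: [502.4, 240.3, 78.5]
tool_rot: [0.002, 0.708, 0.002, -0.706]
force: [-6.2, -2.7, 23.7]
width: 15.1
```

Run:
```python
from bench import arm
from h import *
s=arm.sense(); print(s['time'],s['force'],s['wrist_torque'],s['width'],s['joint_pos'].round(2)); plan(s,(501.2,238.8,77),-180.4)
im,d=arm.capture("wrist")
cv2.imwrite("pics/wrist4.png",im)
for n in ["top","side"]:
    im,d=arm.capture(n); c=arm.get_calibration(n)
    P,u,v=cloud(c,d,orange(im)); t=(P[:,2]>70)&(P[:,2]<125)&(np.hypot(P[:,0]-501,P[:,1]-239)<40)
    print(n,t.sum(),np.percentile(P[t,2],[50,95]) if t.any() else '')
```

```text
5.6 [-6.18073958 -2.71125187 23.66976978] [-0.99313223  2.04947411 -0.03125173] 15.09180599021202 [ 0.74  0.43 -0.36  0.   -0.78 -0.73]
jaw now -179.73762612070038 tcp [502.4 240.3  78.5]
shift [0.038 0.038 0.031] turn [ 0.11 -0.02  0.  ]
top 111 [102.98287164 109.45072244]
side 128 [103.91565803 106.25780968]
```

View pics/wrist4.png

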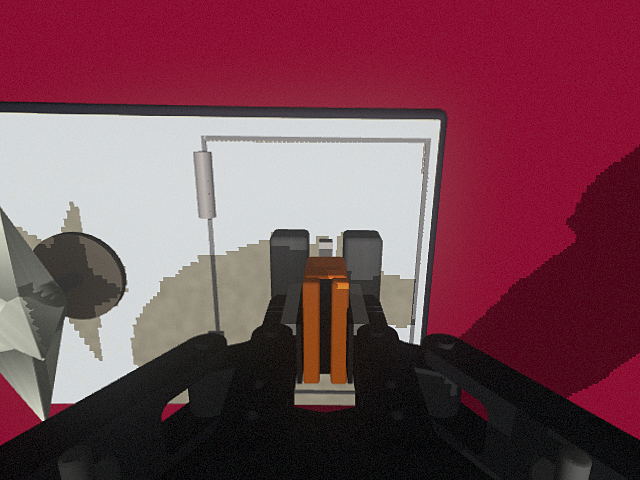

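The stud dropped 9 mm (tool z from 87.5 to 78.5), and the force shows it has bottomed out. The cameras put the wing's top near 105 mm. I release it and retreat straight up.

Call:
drive_tool --commands '[[[0,0,0],[0,0,0],60],[[0,0,0],[0,0,0],60],[[0,0,0],[0,0,0],60],[[0,0,0],[0,0,0],60],[[0,0,0],[0,0,0],60]]'

```text
time: 6.25
tcp_pos: [501.4, 239.9, 74.0]
tool_rot: [-0.001, -0.707, -0.0, 0.707]
force: [-0.2, 0.4, 0.6]
width: 51.3
```

Call:
drive_tool --commands '[[[-0.3,0,0],[0,0,0],60],[[-1,0,0],[0,0,0],60],[[-2,0,0],[0,0,0],60],[[-3,0,0],[0,0,0],60],[[-3,0,0],[0,0,0],60]]'

```text
time: 6.75
tcp_pos: [505.0, 242.1, 202.1]
tool_rot: [-0.002, 0.711, 0.004, -0.703]
force: [-0.3, 0.7, 0.0]
width: 51.4
```

Run:
```python
from bench import arm
from h import *
s=arm.sense(); print(s['time'],s['force'],s['width'],s['tcp_pos'])
for n in ["wrist","top","side"]:
    c=arm.get_calibration(n); im,d=arm.capture(n); cv2.imwrite(f"pics/{n}5.png",im)
    P,u,v=cloud(c,d,orange(im)); t=(P[:,2]>90)&(P[:,2]<125)&(np.hypot(P[:,0]-501,P[:,1]-239)<40)
    if t.any(): print(n,t.sum(),np.percentile(P[t,2],[50,95]),cv2.minAreaRect(P[t,:2].astype(np.float32)))
```

```text
6.75 [-0.28891605  0.70260116  0.03836953] 51.41326155027599 [504.95566056 242.07796075 202.12882844]
wrist 307 [103.87607985 104.87861792] ((501.0197448730469, 237.51390075683594), (14.829730033874512, 38.589908599853516), 0.13081394135951996)
top 172 [103.38435197 105.85772354] ((501.3531799316406, 238.113525390625), (14.208054542541504, 36.98043441772461), 0.26796960830688477)
side 188 [103.59103094 106.16882434] ((500.3542175292969, 240.42379760742188), (39.993377685546875, 15.397579193115234), 87.74639892578125)
```

View pics/wrist5.png

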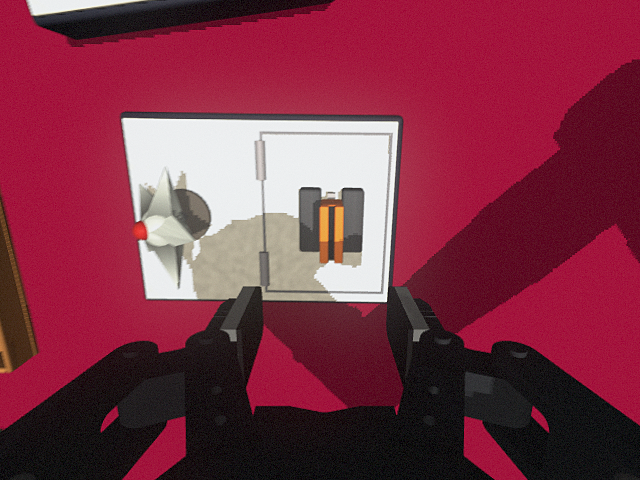

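View pics/side5.png

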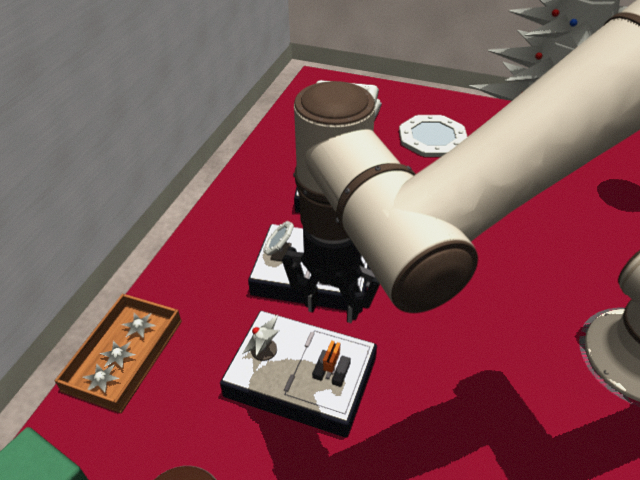

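The wrist view shows the wing at (331,232) lying in the slot, and the side view shows the stud at (331,355) low between its blocks with the gripper clear. The wing's top is down from 113 to 104 mm. I let the arm settle, then hand in.

Call:
drive_tool --commands '[[[0,0,0],[0,0,0],60],[[0,0,0],[0,0,0],60],[[0,0,0],[0,0,0],60]]'

```text
time: 7.2
tcp_pos: [501.4, 239.8, 193.7]
tool_rot: [-0.001, -0.707, -0.0, 0.708]
force: [0.4, 0.5, 0.9]
width: 51.8
```

Run:
```python
from bench import arm
s=arm.sense(); print(s['time'],abs(s['qd']).max(),s['force']); print(arm.hand_in())
```

```text
7.2 0.004709516061548357 [0.40465576 0.47547571 0.90659117]
the job is handed in; nothing more can be done
None
```

I locked the star plinth's battery cover and handed the job in at 7.2 s. I gripped its orange stud, turned it about 62° clockwise to line up with the catch, pressed it down 9 mm until it bottomed out, then let go and backed off upwards.

**Stud home:** after release all three cameras showed the wing lying across the plinth, within about 2° of the slot. Its top was at about 104–106 mm, down from 113–115 mm, so the grip point is at about 95 mm.

**Arm clear:** the arm was still at hand-in, with the tool at 194 mm and only sensor noise on the wrist force.

**Other plinths:** the moves stayed well clear of the mirror and tree plinths.

**Forces and disagreements:** the wrist force I read while pressing peaked at about 37 N vertically. The cameras disagreed by up to 3 mm on the stud's position. The side camera put the final wing angle about 2° off the other two, well inside the 12° allowed. No check failed.

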